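# Index the nozzle arm over the open cup

### The arm

A 6-joint arm with a two-finger parallel gripper is mounted at the origin on the work surface. World frame = base frame: x ahead of the robot, y to its left, z up, the work surface at z = 0. Lengths are in m, angles in rad, forces in N, time in s.
With the tool pointing down it reaches from about 0.4 to 0.825 m from the base axis. Payload 7 kg.
Tool frame: the origin (TCP) lies at the very end of the fingers, on their centre line; the grasp point (between the pads) lies 19 mm behind it; z points along the fingers, y is the line along which they close (so a half turn about z gives the same grasp; the last joint's range is limited). The gripper opens to 88 mm and grips with 3 to 60 N. Pads are 19 mm wide; open, the fingers measure 130 mm over their backs; the gripper's body (78 mm by 193 mm) begins 47 mm behind the grasp point.
Start: joints at [0.288, 0.359, 0.012, 0, -1.224, -0.288], TCP at [0.675, -0, 0.227] pointing down, gripper open.
Joint ranges: [-3.07, 3.07], [-1.43, 2.12], [-1.02, 1.25], [-3.03, 1.67], [-3.05, -0], [-3.03, 3.03]. Speed limits (rad/s): [2.39, 2.39, 3.01, 3.14, 3.14, 3.14].

### API

Orientations are given as [roll, pitch, yaw] about the fixed x, y, z axes, in that order (R = Rz(yaw) Ry(pitch) Rx(roll)).
In Python, from station import arm gives the robot as it stands. The module is installed in compiled form; this text tells all that it offers.
- The arm moves only by the shell command python3 -m crank 'ROWS' [FORCE]. ROWS is JSON, a list of rows, each an object of numbers: "dx", "dy", "dz": the shift along the world's x, y, z in m; "twist": the turn about the world's z in degrees; "grip": the opening, from -1 (shut) to 1 (fully open). A call has exactly 5 rows; each row is the pose to reach, as a shift and turn from the pose commanded when the call began; what a row does not reach only later rows make up. A row lasts 1/12 s, in which the tool goes at most 41.7 mm and 7.16 degrees, less where a joint would pass 70% of its speed; a pose out of reach is approached as far as the arm can. A call with a gripper value outside its range is refused whole. The fingers move at their own pace and stop on an object; FORCE is the grip in N (left out, the last holds). Time passes only in rows, so rows that repeat a pose let the fingers close, or fill a call up. It gives the time, the measured TCP pose, the force, the opening and the grip force at its end, in the units of the state.
- arm.get_state(): the state, without advancing time (a new reading comes with each control period).
- arm.grab_frame(name): name is "scene" or "side" or "wrist"; returns the picture (480x640x3 uint8, red, green, blue); there is no depth.
- arm.get_calibration(name): a dict with "fx", "fy", "cx", "cy" (pixels), "cam_to_world" (4x4, takes a point from camera to world coordinates); the wrist camera has in their place "tool_from_camera" (4x4, takes a point from camera to tool coordinates, whose origin is the TCP and whose axes are the flange's). Camera axes: x right, y down, z forward; pixel columns grow to the right and rows downward; lengths in m; the calibration is good to about 2 mm. The wrist camera is an equidistant fisheye: a pixel r from the principal point sees the ray r / f radians off the axis. A picture is of the moment at which its call begins: read the wrist's pose just before it. get_calibration takes no time and is no camera call.
- arm.job_done(): hands the job in; it is judged then, once.
The state is a dict: "t": time; "q": joint angles; "qd": joint speeds; "joint_efforts": joint torques, N m; "eef_pos": TCP position; "ee_rot": TCP orientation; "force": force on the tool from outside, world axes, zero at the start; "moment": the same for the moment, N m; "width": finger opening in m; "gripper_force": force on a finger pad.
Only numpy, scipy, OpenCV 4.12 (cv2) and the standard library are available. Lean on these libraries where they do the work, as an engineer would, in place of code of your own. Each camera call takes 0.05 s, during which the arm holds its last target. There are 200 camera calls.

### The job

The nozzle arm on the white platform is locked pointing straight away from its slanted index plunger. Pull the plunger out by its T-grip, twist it about a quarter turn so that it stays out by itself and let go; then swing the arm by the upright handle with the loose sleeve until the nozzle stands over the open cup, and twist the plunger back so that it snaps fully home into the hole there and the arm is locked. Leave the cup and everything else standing where it is.

Things in the scene. Friction and masses are not known exactly. Their poses are not given: they have to be found in the camera images.
- platform: White rectangular platform, top 26 mm above the table, fixed; place and yaw vary. Origin on the vertical swivel axis of the nozzle arm, at table height; z up. The plate reaches from x = -130 to +200 mm, y = -200 to +200 mm. The plunger stands on the -x side (roughly to the robot's right), leaning towards -x; four stations (thin grey discs) lie on the +x side.
- swing (a joint): Angle of the nozzle arm about the vertical swivel axis, rad: 0 along the platform's +x, growing anticlockwise seen from above, limits +-1.29. Starts locked at 0. Stiff (about 0.12 N m), stays where it is left. The arm is an aluminium bar 24 mm wide, underside 87 mm and top 99 mm above the table.
- disc (a point): Centre of the top of the arm's bevelled index disc, on the swivel axis, 85 mm above the table. Radius 30 mm there, 60 mm at its lower edge 17 mm below; a hub of radius 16 mm rises 22 mm above it. Its five holes, 8 mm wide, let the plunger drop home only at swing angles -70, -35, 0, 35, 70 degrees (play about 1.5 degrees; the round-ended pin finds a hole from about 3 degrees off).
- handle (a point): Middle of the free-spinning black grip sleeve of the arm's upright crank handle: diameter 24 mm, from 103.5 to 151.5 mm above the table, under a cap that ends at 156 mm. It stands 85 mm from the swivel axis, along the arm. The sleeve spins freely about its vertical axis, so a gripper that holds it need not turn as the arm swings.
- nozzle (a point): Lower end of the white nozzle (diameter 18 mm) near the arm's far end, 145 mm from the swivel axis, 78 mm above the table; the nozzle reaches up to 120 mm.
- plunger (a joint): How far the plunger is pulled out along its axis, m: 0 fully home (pin in a hole), about 0.006 when the pin only rests on the disc between holes, about 0.009 when held out on its shoulder, 0.014 at the stop. A spring pulls it in: 5 N at home, about 10 N at 0.012. The axis leans 30 degrees from vertical: outward is (-0.5, 0, 0.866) in the platform's frame.
- tgrip (a joint): Twist of the T-grip about the plunger's axis, rad: 0 at the start, 1.4 at the stop, growing anticlockwise seen from the grip's end. Turns only while pulled out 9.5 mm or more; above about 0.25 it rests on the shoulder and stays out, below about 0.15 the spring pulls it in. Friction (0.03 N m) keeps the twist where it is left.
- tgrip_mid (a point): Middle of the plunger's black T-grip, a bar 34 mm long (point x), 12 mm thick (point y), 30 mm tall along the plunger's axis (point z, outward). At twist 0 its length lies in the platform's x-z plane: grip it across the platform's y. With the plunger home, the fixed steel sleeve and shoulder under it (within 15 mm of the axis) end 18 mm below its middle.
- pin (a point): Inner tip of the plunger's pin (6 mm thick, round-ended), hidden in the disc when home; the tip is 69 mm along the axis from the middle of the T-grip. With the plunger home it lies at (-42, 0, 71.1) mm in the platform's frame, the middle of the T-grip at (-76.5, 0, 130.9) mm.
- cup: The open steel cup, outer radius 30 mm at the rim, 36 mm high, origin in the centre of its underside, z up. It stands on the platform at one of the four stations, 145 mm from the swivel axis at -70, -35, 35 or 70 degrees from the platform's +x (within about 3 mm).
- jar: Low capped plastic jar, radius 30 mm, 36 mm high, at another station; origin under its centre. Leave it.
- weight: Solid steel weight with a small knob, radius 26 mm, 37 mm high, at another station; origin under its centre. Leave it.
- filter: White filter disc with a spigot on top, radius 31 mm, 32 mm high, at another station; origin under its centre. Leave it.
- fitting: White tube in a steel clamp, about 60 x 40 x 28 mm, lying on the bench to the robot's right. Leave it.
- bottle: Amber bottle, radius 30 mm, 130 mm high, on the bench to the left. Leave it.
- wrench: Wrench lying on the bench to the left. Leave it.

How it is judged:
By the outcome, as a careful person would: the job done as asked, in the order asked, and still so for the second after the job is handed in, with the robot touching nothing.
It also fails if it takes over 64 s, if anything falls off the work surface, if the arm or the gripper's body presses on something with over 40 N, if the wrist force passes 120 N, or if a joint passes its speed limit or range.

## Working session

There is one attempt and no reset: what is moved stays moved. The work goes in short steps, Python scripts to look and compute and a shell command to move; the robot and the scene stay as the last step left them, time stands still between calls to the robot, and variables do not carry over. Pictures are saved under pics/ and viewed, at most 10 in all, crops included, and the job is handed in when it is done.

```bash
mkdir -p pics
python3 - <<'E'
from station import arm
import cv2
s=arm.get_state();print({k:s[k] for k in('t','eef_pos','ee_rot','width','force')})
for n in('scene','side'):
    cv2.imwrite(f'pics/{n}0.png',arm.grab_frame(n)[:,:,::-1]);c=arm.get_calibration(n);print(n,c)
E
```

```text
{'t': 0.0, 'eef_pos': array([ 6.74491545e-01, -6.14906048e-05,  2.25606173e-01]), 'ee_rot': array([ 3.13989794e+00, -1.98706836e-04, -1.57092678e+00]), 'width': 0.08786269587862683, 'force': array([-0.28596253, -0.6364627 ,  0.13216983])}
scene {'fx': 606.6119108874828, 'fy': 606.6119108874828, 'cx': 311.23452354062437, 'cy': 244.71207887801523, 'cam_to_world': array([[-6.72557552e-01,  5.74016502e-01, -4.67088209e-01,
         1.28534628e+00],
       [ 7.40044400e-01,  5.22344301e-01, -4.23663449e-01,
         7.01022747e-01],
       [ 7.91053536e-04, -6.30604065e-01, -7.76104302e-01,
         1.41148504e+00],
       [ 0.00000000e+00,  0.00000000e+00,  0.00000000e+00,
         1.00000000e+00]])}
side {'fx': 433.3608127404758, 'fy': 433.3608127404758, 'cx': 320.6009638330955, 'cy': 233.65391331789843, 'cam_to_world': array([[ 0.70312773, -0.48800478,  0.51716799, -0.05047104],
       [-0.71075776, -0.50367932,  0.49105046, -0.55434736],
       [ 0.02085185, -0.71285236, -0.70100408,  0.89943244],
       [ 0.        ,  0.        ,  0.        ,  1.        ]])}
```

View pics/scene0.png

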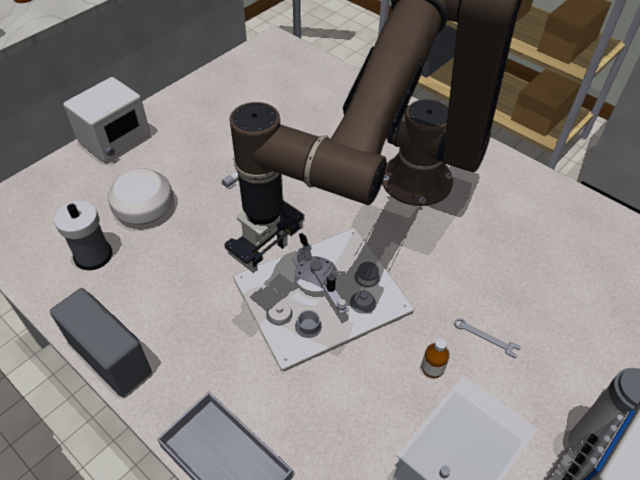

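View pics/side0.png

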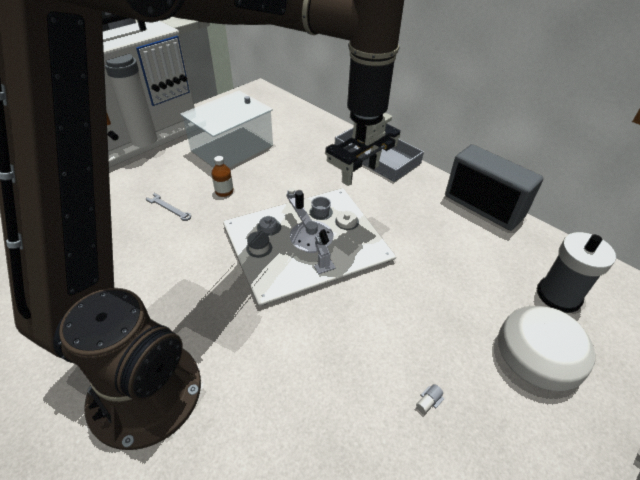

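The platform sits at about scene (322,298) and side (308,245). The arm points to lower right in the scene view. I'll enlarge both.

Run:
```python
import cv2
a=cv2.imread('pics/scene0.png')[225:373,225:421];cv2.imwrite('pics/sc.png',cv2.resize(a,None,fx=4,fy=4,interpolation=cv2.INTER_CUBIC))
a=cv2.imread('pics/side0.png')[180:310,215:400];cv2.imwrite('pics/si.png',cv2.resize(a,None,fx=4,fy=4,interpolation=cv2.INTER_CUBIC))
```

```text
(no output)
```

View pics/sc.png

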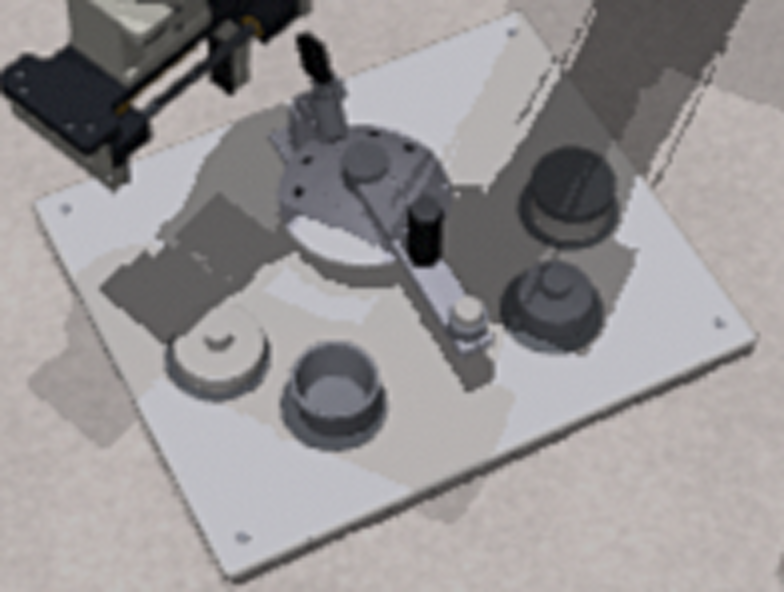

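View pics/si.png

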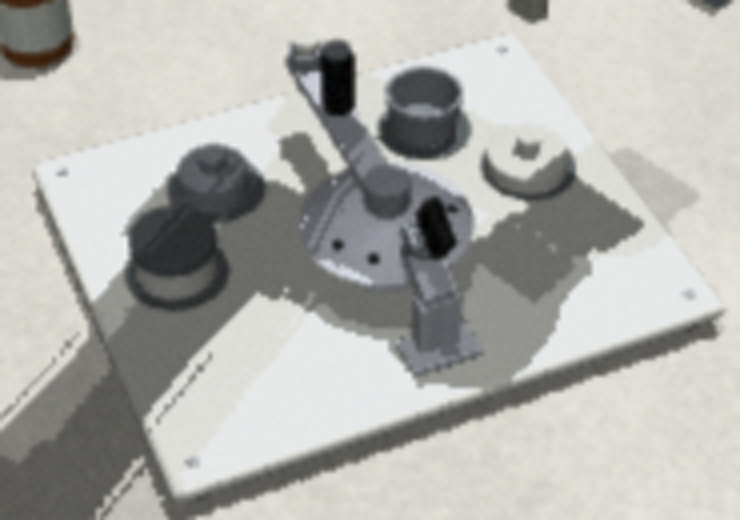

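```bash
cat > fit.py <<'E'
import numpy as np
from station import arm
from scipy.optimize import least_squares
P=np.array([[200,200,26],[200,-200,26],[-130,200,26],[-130,-200,26],[85,0,156],[0,0,107],[-76.5,0,130.9],[145,0,120]])/1e3
S=np.array([[755,337],[232,572],[517,14],[37,205],[427,207],[366,153],[315,60],[468,305]])/4+[225,225]
D=np.array([[35,166],[512,35],[178,492],[720,310],[337,48],[388,178],[437,228],[304,50]])/4+[215,180]
def proj(c,W):
    T=np.linalg.inv(c['cam_to_world']);X=W@T[:3,:3].T+T[:3,3]
    return X[:,:2]/X[:,2:]*c['fx']+[c['cx'],c['cy']]
C={n:arm.get_calibration(n) for n in('scene','side')}
def w(p,X):
    c,s=np.cos(p[2]),np.sin(p[2]);return X@np.array([[c,s,0],[-s,c,0],[0,0,1]])+[p[0],p[1],0]
def f(p):return np.r_[proj(C['scene'],w(p,P))-S,proj(C['side'],w(p,P))-D]
r=least_squares(lambda p:f(p).ravel(),[.65,.1,1.5],loss='soft_l1')
if __name__=='__main__':
    print(r.x,np.degrees(r.x[2]));print(f(r.x).round(1).tolist())
    print('tgrip,handle,nozzle',w(r.x,P[[6,4,7]]))
    for a in(-70,-35,0):
        t=np.radians(a);print(a,w(r.x,np.array([[.085*np.cos(t),.085*np.sin(t),.1275],[.145*np.cos(t),.145*np.sin(t),.062]])).round(4).tolist())
    for n,u in(('scene',np.array([338,375])/4+225),('side',np.array([424,92])/4+[215,180])):
        c=C[n];d=c['cam_to_world'][:3,:3]@np.array([(u[0]-c['cx'])/c['fx'],(u[1]-c['cy'])/c['fx'],1]);o=c['cam_to_world'][:3,3];print('cup',o+d*(.062-o[2])/d[2])
E
python3 fit.py
```

```text
[0.54187296 0.04307501 1.21066734] 69.36612912231547
[[1.1, -1.6], [-1.4, 0.3], [0.3, -2.7], [-2.6, -1.8], [-0.7, -0.8], [-0.8, 0.8], [-0.8, -1.0], [-0.1, 0.0], [-2.0, -1.5], [-0.2, -2.0], [-1.4, 0.6], [1.9, -1.8], [-0.4, -0.6], [-0.6, -0.3], [-0.6, -0.5], [-0.1, -3.5]]
tgrip,handle,nozzle [[ 0.51491475 -0.02851762  0.1309    ]
 [ 0.57182653  0.12262238  0.156     ]
 [ 0.59297023  0.17877346  0.12      ]]
-70 [[0.6269, 0.0421, 0.1275], [0.6869, 0.0415, 0.062]]
-35 [[0.612, 0.0911, 0.1275], [0.6616, 0.1249, 0.062]]
0 [[0.5718, 0.1226, 0.1275], [0.593, 0.1788, 0.062]]
cup [0.66032458 0.12832899 0.062     ]
cup [0.66051975 0.1227751  0.062     ]
```

The scene and side fits agree: platform origin (0.542, 0.043), yaw 69.4°. The cup is at the -35° station, with the handle goal there near (0.612, 0.091). I'll hover over the T-grip and check it with the wrist camera.

```bash
python3 -m crank '[{"dx":-0.036,"dy":-0.007,"dz":-0.004,"twist":-5,"grip":0.2},{"dx":-0.072,"dy":-0.014,"dz":-0.01,"twist":-10,"grip":0.2},{"dx":-0.108,"dy":-0.021,"dz":-0.02,"twist":-15,"grip":0.2},{"dx":-0.14,"dy":-0.027,"dz":-0.03,"twist":-20.6,"grip":0.2},{"dx":-0.16,"dy":-0.031,"dz":-0.04,"twist":-20.6,"grip":0.2}]'
python3 -m crank '[{"dx":0,"grip":0.2},{"dx":0,"grip":0.2},{"dx":0,"grip":0.2},{"dx":0,"grip":0.2},{"dx":0,"grip":0.2}]'
python3 - <<'E'
from station import arm
import cv2
s=arm.get_state();print(s['eef_pos'],s['ee_rot'],s['width'])
cv2.imwrite('pics/w1.png',arm.grab_frame('wrist')[:,:,::-1]);print(arm.get_calibration('wrist'))
E
```

```text
t: 0.52
eef_pos: [0.5116, -0.0317, 0.1859]
ee_rot: [3.14, -0.0, -1.937]
force: [-0.6, -0.4, 0.6]
width: 0.0599
gripper_force: 0.0
[ 0.51157572 -0.03172295  0.18588068] [ 3.14046667e+00 -6.14333606e-05 -1.93694362e+00] 0.05990112591096195
{'fx': 371.64829954431775, 'fy': 371.64829954431775, 'cx': 315.6593163605503, 'cy': 241.0867158843486, 'tool_from_camera': array([[-7.99602176e-04, -9.64271434e-01, -2.64915009e-01,
         7.23681418e-02],
       [ 9.99999677e-01, -7.49566488e-04, -2.89966077e-04,
         1.35411220e-03],
       [ 8.10345923e-05, -2.64915155e-01,  9.64271722e-01,
        -1.57920688e-01],
       [ 0.00000000e+00,  0.00000000e+00,  0.00000000e+00,
         1.00000000e+00]])}invalid input at $[0]: expected keys dx, dy, dz, twist, grip
```

View pics/w1.png

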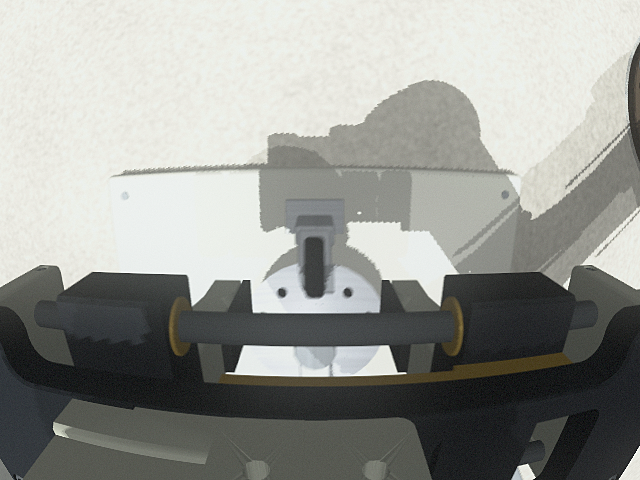

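The wrist view shows the T-grip at (302–325, 237–297), aligned between the fingers. Now I'll compare that with the predicted projection.

```bash
cat > wp.py <<'E'
import numpy as np
from station import arm
from scipy.spatial.transform import Rotation as Ro
def wproj(W,s):
    c=arm.get_calibration('wrist');T=np.eye(4);T[:3,:3]=Ro.from_euler('xyz',s['ee_rot']).as_matrix();T[:3,3]=s['eef_pos']
    M=np.linalg.inv(T@c['tool_from_camera']);X=W@M[:3,:3].T+M[:3,3]
    r=np.hypot(X[:,0],X[:,1]);t=np.arctan2(r,X[:,2]);return X[:,:2]/r[:,None]*t[:,None]*c['fx']+[c['cx'],c['cy']]
E
python3 - <<'E'
from wp import *;from fit import w,r
s=arm.get_state()
L=np.array([[-98.7,6,135.4],[-98.7,-6,135.4],[-69.3,6,152.4],[-69.3,-6,152.4],[-130,200,26],[-130,-200,26]])/1e3
print(wproj(w(r.x,L),s).round(1))
E
```

```text
[[314.6 240. ]
 [293.8 240.1]
 [314.8 298.9]
 [293.3 299. ]
 [519.4 177.1]
 [ 98.9 179.6]]
```

```bash
python3 -m crank '[{"dx":0,"dy":0,"dz":0,"twist":0,"grip":0.2},{"dx":0,"dy":0,"dz":0,"twist":0,"grip":0.2},{"dx":0,"dy":0,"dz":0,"twist":0,"grip":0.2},{"dx":0,"dy":0,"dz":0,"twist":0,"grip":0.2},{"dx":0,"dy":0,"dz":0,"twist":0,"grip":0.2}]'
cat > bar.py <<'E'
from wp import *;from fit import w,r
import cv2
s=arm.get_state();g=arm.grab_frame('wrist');cv2.imwrite('pics/w_%.2f.png'%s['t'],g[:,:,::-1])
m=(g[225:305,280:350].max(2)<60).astype('uint8');n,lab,st,ce=cv2.connectedComponentsWithStats(m);i=1+st[1:,4].argmax()
print('bar box',st[i],ce[i]+[280,225],s['eef_pos'],s['ee_rot'])
print(wproj(w(r.x,np.array([[-84,0,143.9]])/1e3),s))
E
python3 bar.py
```

```text
t: 0.98
eef_pos: [0.5158, -0.0308, 0.1864]
ee_rot: [3.141, -0.0, -1.93]
force: [0.0, 0.2, -0.8]
width: 0.0528
gripper_force: 0.0
bar box [30 42 19 28 55] [323.21818182 285.61818182] [ 0.51575578 -0.0308051   0.18644703] [ 3.14148680e+00 -1.11272231e-04 -1.93022666e+00]
[[316.1937562  260.83622929]]
```

```bash
ls pics
python3 - <<'E'
import cv2,glob
a=cv2.imread(sorted(glob.glob('pics/w_*'))[-1]);cv2.imwrite('pics/wc.png',cv2.resize(a[190:340,240:400],None,fx=4,fy=4))
E
```

```text
sc.png
scene0.png
si.png
side0.png
w1.png
w_0.98.png
```

View pics/wc.png

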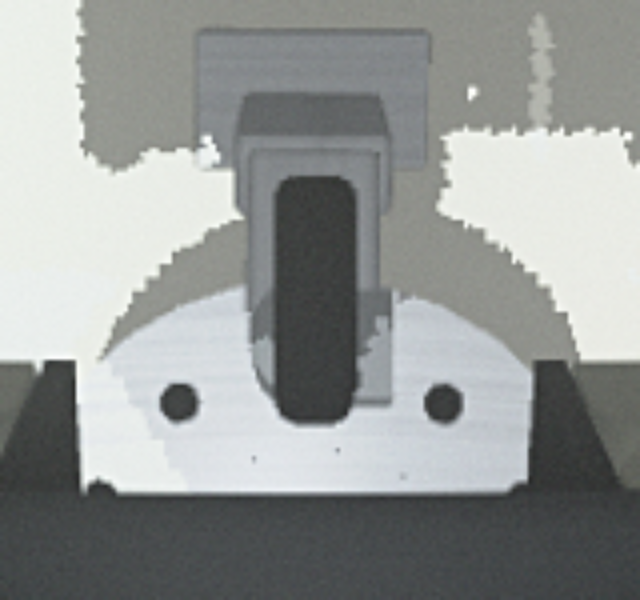

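The bar centre is at pixel (319, 265), about 1.6 mm to the +y side of the finger centre, so the fit is good to about 2 mm. I'll descend and grip.

```bash
python3 -m crank '[{"dx":-0.001,"dy":0,"dz":-0.015,"twist":0,"grip":0.2},{"dx":-0.0015,"dy":0.001,"dz":-0.03,"twist":0,"grip":0.2},{"dx":-0.0015,"dy":0.001,"dz":-0.045,"twist":0,"grip":0.2},{"dx":-0.0015,"dy":0.001,"dz":-0.058,"twist":0,"grip":0.2},{"dx":-0.0015,"dy":0.001,"dz":-0.064,"twist":0,"grip":0.2}]'
python3 -m crank '[{"dx":0,"dy":0,"dz":0,"twist":0,"grip":-0.3},{"dx":0,"dy":0,"dz":0,"twist":0,"grip":-0.5},{"dx":0,"dy":0,"dz":0,"twist":0,"grip":-0.6},{"dx":0,"dy":0,"dz":0,"twist":0,"grip":-0.7},{"dx":0,"dy":0,"dz":0,"twist":0,"grip":-0.8}]' 20
python3 -m crank '[{"dx":0,"dy":0,"dz":0,"twist":0,"grip":-1},{"dx":0,"dy":0,"dz":0,"twist":0,"grip":-1},{"dx":0,"dy":0,"dz":0,"twist":0,"grip":-1},{"dx":0,"dy":0,"dz":0,"twist":0,"grip":-1},{"dx":0,"dy":0,"dz":0,"twist":0,"grip":-1}]' 40
```

```text
t: 1.45
eef_pos: [0.5128, -0.0301, 0.1208]
ee_rot: [3.139, -0.001, -1.931]
force: [-0.8, -0.4, -0.5]
width: 0.0526
gripper_force: 0.0
t: 1.87
eef_pos: [0.514, -0.0299, 0.1233]
ee_rot: [-3.14, 0.001, -1.93]
force: [-0.3, -0.5, 0.1]
width: 0.0246
gripper_force: 0.0
t: 2.28
eef_pos: [0.5141, -0.0301, 0.123]
ee_rot: [-3.14, 0.0, -1.93]
force: [2.2, -2.8, 1.3]
width: 0.0118
gripper_force: 40.0
```

```bash
python3 -m crank '[{"dx":-0.0005,"dy":-0.0014,"dz":0.0026,"twist":0,"grip":-1},{"dx":-0.0011,"dy":-0.0028,"dz":0.0052,"twist":0,"grip":-1},{"dx":-0.0016,"dy":-0.0042,"dz":0.0078,"twist":0,"grip":-1},{"dx":-0.0021,"dy":-0.0056,"dz":0.0104,"twist":0,"grip":-1},{"dx":-0.0021,"dy":-0.0056,"dz":0.0104,"twist":0,"grip":-1}]' 45
python3 -m crank '[{"dx":0,"dy":0,"dz":0,"twist":0,"grip":-1},{"dx":0,"dy":0,"dz":0,"twist":0,"grip":-1},{"dx":0,"dy":0,"dz":0,"twist":0,"grip":-1},{"dx":0,"dy":0,"dz":0,"twist":0,"grip":-1},{"dx":0,"dy":0,"dz":0,"twist":0,"grip":-1}]'
```

```text
t: 2.7
eef_pos: [0.512, -0.0352, 0.1327]
ee_rot: [-3.141, 0.001, -1.931]
force: [6.8, 0.9, -10.2]
width: 0.0119
gripper_force: 45.0
t: 3.12
eef_pos: [0.5121, -0.035, 0.1323]
ee_rot: [-3.141, 0.001, -1.931]
force: [6.8, 0.5, -8.9]
width: 0.0115
gripper_force: 45.0
```

```bash
python3 -m crank '[{"dx":0.0002,"dy":-0.0005,"dz":0.0009,"twist":0,"grip":-1},{"dx":0.0002,"dy":-0.0009,"dz":0.0018,"twist":0,"grip":-1},{"dx":0.0002,"dy":-0.0009,"dz":0.0018,"twist":4,"grip":-1},{"dx":0.0002,"dy":-0.0009,"dz":0.0018,"twist":8,"grip":-1},{"dx":0.0002,"dy":-0.0009,"dz":0.0018,"twist":12,"grip":-1}]' 40
python3 - <<'E'
from station import arm
print(arm.get_state()['moment'])
E
```

```text
t: 3.53
eef_pos: [0.5129, -0.0361, 0.1342]
ee_rot: [-3.139, 0.001, -1.718]
force: [9.7, -1.2, -12.1]
width: 0.0129
gripper_force: 40.8
[-0.87386305 -4.00802661 -0.51677558]
```

```bash
python3 -m crank '[{"dx":0.0005,"dy":-0.0002,"dz":0.0,"twist":4,"grip":-1},{"dx":0.001,"dy":-0.0003,"dz":0,"twist":8,"grip":-1},{"dx":0.001,"dy":-0.0003,"dz":0,"twist":12,"grip":-1},{"dx":0.001,"dy":-0.0003,"dz":0,"twist":16,"grip":-1},{"dx":0.001,"dy":-0.0003,"dz":0,"twist":20,"grip":-1}]' 30
python3 - <<'E'
from station import arm
print(arm.get_state()['moment'])
E
```

```text
t: 3.95
eef_pos: [0.5136, -0.0362, 0.1341]
ee_rot: [-3.14, 0.001, -1.369]
force: [6.8, -0.2, -10.6]
width: 0.0157
gripper_force: 30.5
[-0.30158706 -3.5034801  -0.34850242]
```

Twisting well (32°), still pulled out. Continuing.

```bash
python3 -m crank '[{"dx":0.0003,"dy":0,"dz":0.0,"twist":5,"grip":-1},{"dx":0.0005,"dy":0,"dz":0,"twist":10,"grip":-1},{"dx":0.0005,"dy":0,"dz":0,"twist":15,"grip":-1},{"dx":0.0005,"dy":0,"dz":0,"twist":20,"grip":-1},{"dx":0.0005,"dy":0,"dz":0,"twist":25,"grip":-1}]' 30
python3 -m crank '[{"dx":0,"dy":0,"dz":0.0,"twist":4,"grip":-1},{"dx":0,"dy":0,"dz":0,"twist":8,"grip":-1},{"dx":0,"dy":0,"dz":0,"twist":12,"grip":-1},{"dx":0,"dy":0,"dz":0,"twist":16,"grip":-1},{"dx":0,"dy":0,"dz":0,"twist":18,"grip":-1}]' 30
```

```text
t: 4.37
eef_pos: [0.515, -0.0358, 0.1346]
ee_rot: [-3.137, -0.001, -0.932]
force: [8.3, 2.6, -7.4]
width: 0.0177
gripper_force: 29.7
t: 4.78
eef_pos: [0.5158, -0.0356, 0.1358]
ee_rot: [-3.137, -0.003, -0.617]
force: [6.5, 3.0, 1.1]
width: 0.0179
gripper_force: 30.5
```

```bash
python3 -m crank '[{"dx":0,"dy":0,"dz":0.0,"twist":0,"grip":-0.4},{"dx":0,"dy":0,"dz":0,"twist":0,"grip":0},{"dx":0,"dy":0,"dz":0,"twist":0,"grip":0.2},{"dx":0,"dy":0,"dz":0,"twist":0,"grip":0.2},{"dx":0,"dy":0,"dz":0,"twist":0,"grip":0.2}]' 
python3 -m crank '[{"dx":0,"dy":0,"dz":0.01,"twist":0,"grip":0.2},{"dx":0,"dy":0,"dz":0.025,"twist":0,"grip":0.2},{"dx":0,"dy":0,"dz":0.04,"twist":0,"grip":0.2},{"dx":0,"dy":0,"dz":0.055,"twist":0,"grip":0.2},{"dx":0,"dy":0,"dz":0.055,"twist":0,"grip":0.2}]'
python3 - <<'E'
from station import arm
import cv2
s=arm.get_state();print(s['eef_pos'],s['ee_rot'])
a=arm.grab_frame('wrist')[:,:,::-1];cv2.imwrite('pics/w2.png',cv2.resize(a[160:360,200:440],None,fx=3,fy=3))
E
```

```text
t: 5.2
eef_pos: [0.5122, -0.037, 0.1343]
ee_rot: [3.14, 0.001, -0.622]
force: [0.1, -0.8, -0.1]
width: 0.0458
gripper_force: 0.0
t: 5.62
eef_pos: [0.5146, -0.0368, 0.1934]
ee_rot: [-3.139, -0.003, -0.621]
force: [1.1, 0.2, 1.3]
width: 0.0525
gripper_force: 0.0
[ 0.51458945 -0.03678411  0.19336154] [-3.1386937  -0.00345988 -0.62088152]
```

View pics/w2.png

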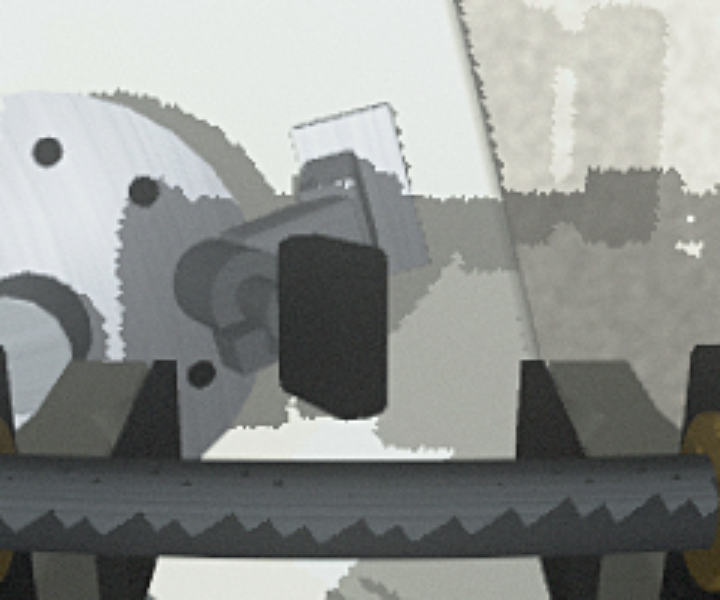

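The grip is held out and turned about 75°: the bar sits at crop (335,325) with the shaft visible. Next I move over to the handle.

```bash
python3 -m crank '[{"dx":0.011,"dy":0.032,"dz":0.005,"twist":-7,"grip":0.4},{"dx":0.022,"dy":0.064,"dz":0.005,"twist":-14,"grip":0.4},{"dx":0.034,"dy":0.096,"dz":0.005,"twist":-21,"grip":0.4},{"dx":0.045,"dy":0.128,"dz":0.005,"twist":-28,"grip":0.4},{"dx":0.0564,"dy":0.16,"dz":0.005,"twist":-35,"grip":0.4}]' 
python3 -m crank '[{"dx":0,"dy":0,"dz":0,"twist":-7,"grip":0.4},{"dx":0,"dy":0,"dz":0,"twist":-14,"grip":0.4},{"dx":0,"dy":0,"dz":0,"twist":-21,"grip":0.4},{"dx":0,"dy":0,"dz":0,"twist":-28,"grip":0.4},{"dx":0,"dy":0,"dz":0,"twist":-35,"grip":0.4}]' 
python3 -m crank '[{"dx":0,"dy":0,"dz":0,"twist":0,"grip":0.4},{"dx":0,"dy":0,"dz":0,"twist":0,"grip":0.4},{"dx":0,"dy":0,"dz":0,"twist":0,"grip":0.4},{"dx":0,"dy":0,"dz":0,"twist":0,"grip":0.4},{"dx":0,"dy":0,"dz":0,"twist":0,"grip":0.4}]'
python3 - <<'E'
from wp import *;from fit import w,r
import cv2
s=arm.get_state();print(s['eef_pos'],s['ee_rot'])
print(wproj(w(r.x,np.array([[85,0,156],[85,0,103.5],[0,0,107],[145,0,120]])/1e3),s))
a=arm.grab_frame('wrist')[:,:,::-1];cv2.imwrite('pics/w3.png',cv2.resize(a[100:400,120:520],None,fx=2,fy=2))
E
```

```text
t: 6.08
eef_pos: [0.5693, 0.1245, 0.1945]
ee_rot: [3.141, 0.0, -1.239]
force: [-0.4, -0.4, -0.4]
width: 0.0617
gripper_force: 0.0
t: 6.5
eef_pos: [0.5689, 0.1231, 0.1941]
ee_rot: [3.14, -0.001, -1.849]
force: [-0.1, -0.0, 0.8]
width: 0.0615
gripper_force: 0.0
t: 6.92
eef_pos: [0.5694, 0.1231, 0.1947]
ee_rot: [3.142, -0.0, -1.841]
force: [-0.1, -0.2, -0.5]
width: 0.0614
gripper_force: 0.0
[0.56943319 0.12310927 0.19472943] [ 3.14151396e+00 -1.00792256e-04 -1.84126499e+00]
[[308.90189473 272.5711983 ]
 [310.19668132 246.57465255]
 [321.39141491 122.94857852]
 [302.84267327 333.43334625]]
```

View pics/w3.png

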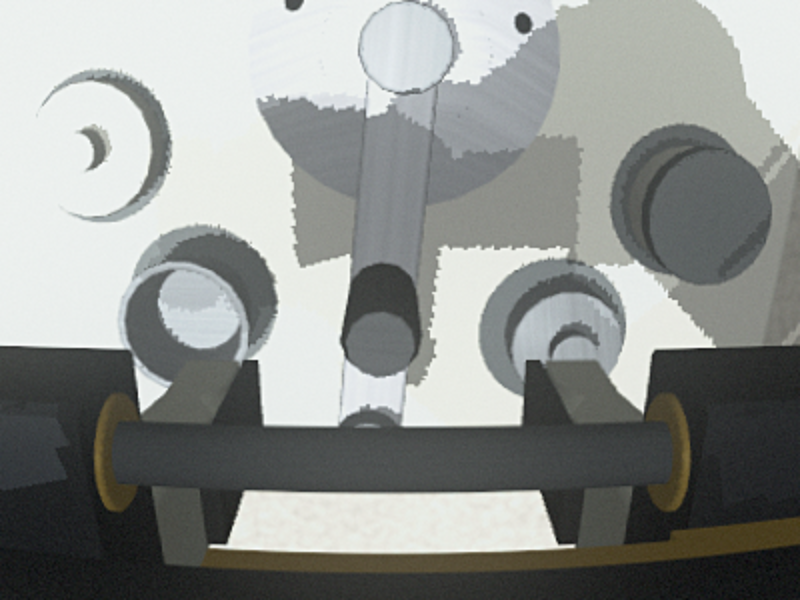

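Cap seen at (310.5, 271.5) against a predicted (309, 272.6), so the fit holds to about 1 mm. The cup is on the −y side next to the arm (−35°). I'll descend and grip the sleeve.

```bash
python3 -m crank '[{"dx":0.001,"dy":0,"dz":-0.02,"twist":0,"grip":0.4},{"dx":0.0015,"dy":0,"dz":-0.04,"twist":0,"grip":0.4},{"dx":0.0015,"dy":0,"dz":-0.06,"twist":0,"grip":0.3},{"dx":0.0015,"dy":0,"dz":-0.075,"twist":0,"grip":0.1},{"dx":0.0015,"dy":0,"dz":-0.08,"twist":0,"grip":-0.1}]' 
python3 -m crank '[{"dx":0,"dy":0,"dz":0,"twist":0,"grip":-0.2},{"dx":0,"dy":0,"dz":0,"twist":0,"grip":-0.3},{"dx":0,"dy":0,"dz":0,"twist":0,"grip":-0.4},{"dx":0,"dy":0,"dz":0,"twist":0,"grip":-0.6},{"dx":0,"dy":0,"dz":0,"twist":0,"grip":-0.6}]' 15
python3 -m crank '[{"dx":0,"dy":0,"dz":0,"twist":0,"grip":-0.8},{"dx":0,"dy":0,"dz":0,"twist":0,"grip":-0.8},{"dx":0,"dy":0,"dz":0,"twist":0,"grip":-0.8},{"dx":0,"dy":0,"dz":0,"twist":0,"grip":-0.8},{"dx":0,"dy":0,"dz":0,"twist":0,"grip":-0.8}]' 15
python3 - <<'E'
from station import arm
from fit import *
s=arm.get_state();print(s['eef_pos'])
for a in range(0,-36,-5):
    t=np.radians(a);p=w(r.x,np.array([[.085*np.cos(t),.085*np.sin(t),0]]))-w(r.x,np.array([[.085,0,0]]));print(a,p[0].round(4))
E
```

```text
t: 7.38
eef_pos: [0.5696, 0.1226, 0.1123]
ee_rot: [3.139, -0.002, -1.843]
force: [-0.7, -0.1, -0.3]
width: 0.049
gripper_force: 0.0
t: 7.8
eef_pos: [0.5718, 0.1236, 0.116]
ee_rot: [-3.14, 0.002, -1.843]
force: [1.0, 1.0, 2.5]
width: 0.023
gripper_force: 15.0
t: 8.22
eef_pos: [0.5718, 0.1236, 0.116]
ee_rot: [-3.14, 0.001, -1.843]
force: [-0.6, 0.5, 6.4]
width: 0.0233
gripper_force: 15.0
[0.57183699 0.12356412 0.11596375]
0 [0. 0. 0.]
-5 [ 0.0068 -0.0029  0.    ]
-10 [ 0.0134 -0.0064  0.    ]
-15 [ 0.0196 -0.0105  0.    ]
-20 [ 0.0254 -0.015   0.    ]
-25 [ 0.0308 -0.0201  0.    ]
-30 [ 0.0358 -0.0256  0.    ]
-35 [ 0.0402 -0.0316  0.    ]
```

```bash
python3 -m crank '[{"dx":0.0041,"dy":-0.0017,"dz":0,"twist":0,"grip":-0.8},{"dx":0.0081,"dy":-0.0036,"dz":0,"twist":0,"grip":-0.8},{"dx":0.0121,"dy":-0.0057,"dz":0,"twist":0,"grip":-0.8},{"dx":0.016,"dy":-0.008,"dz":0,"twist":0,"grip":-0.8},{"dx":0.0196,"dy":-0.0105,"dz":0,"twist":0,"grip":-0.8}]'
python3 -m crank '[{"dx":0.0046,"dy":-0.0035,"dz":0,"twist":0,"grip":-0.8},{"dx":0.009,"dy":-0.0074,"dz":0,"twist":0,"grip":-0.8},{"dx":0.0132,"dy":-0.0116,"dz":0,"twist":0,"grip":-0.8},{"dx":0.0171,"dy":-0.0161,"dz":0,"twist":0,"grip":-0.8},{"dx":0.0206,"dy":-0.0211,"dz":0,"twist":0,"grip":-0.8}]'
python3 -m crank '[{"dx":0,"dy":0,"dz":0,"twist":0,"grip":-0.8},{"dx":0,"dy":0,"dz":0,"twist":0,"grip":-0.8},{"dx":0,"dy":0,"dz":0,"twist":0,"grip":-0.8},{"dx":0,"dy":0,"dz":0,"twist":0,"grip":-0.8},{"dx":0,"dy":0,"dz":0,"twist":0,"grip":-0.8}]'
python3 - <<'E'
from station import arm
from fit import *
p=arm.get_state()['eef_pos'];d=p[:2]-r.x[:2];print(p,np.hypot(*d),np.degrees(np.arctan2(d[1],d[0])-r.x[2]))
E
```

```text
t: 8.63
eef_pos: [0.5915, 0.1132, 0.116]
ee_rot: [-3.14, 0.002, -1.843]
force: [-0.9, 1.9, 7.5]
width: 0.0236
gripper_force: 15.0
t: 9.05
eef_pos: [0.6124, 0.0922, 0.116]
ee_rot: [-3.139, 0.002, -1.842]
force: [-0.3, 2.7, 4.7]
width: 0.0239
gripper_force: 15.0
t: 9.47
eef_pos: [0.6125, 0.092, 0.116]
ee_rot: [-3.139, 0.001, -1.842]
force: [2.6, 0.3, 5.0]
width: 0.0235
gripper_force: 15.0
[0.61254806 0.09197819 0.11596052] 0.08594469101824807 -34.685083561858406
```

Swing is about −35° from the measured displacement. I'll release, lift, go back to the T-grip and turn the tool to match.

```bash
python3 -m crank '[{"dx":0,"dy":0,"dz":0,"twist":0,"grip":-0.3},{"dx":0,"dy":0,"dz":0,"twist":0,"grip":-0.1},{"dx":0,"dy":0,"dz":0,"twist":0,"grip":0.1},{"dx":0,"dy":0,"dz":0,"twist":0,"grip":0.1},{"dx":0,"dy":0,"dz":0,"twist":0,"grip":0.1}]'
python3 -m crank '[{"dx":0,"dy":0,"dz":0.01,"twist":0,"grip":0.1},{"dx":0,"dy":0,"dz":0.03,"twist":0,"grip":0.1},{"dx":0,"dy":0,"dz":0.055,"twist":0,"grip":0.1},{"dx":0,"dy":0,"dz":0.078,"twist":0,"grip":0.1},{"dx":0,"dy":0,"dz":0.078,"twist":0,"grip":0.1}]'
python3 -m crank '[{"dx":-0.02,"dy":-0.026,"dz":0,"twist":7,"grip":0.2},{"dx":-0.04,"dy":-0.052,"dz":0,"twist":14,"grip":0.2},{"dx":-0.06,"dy":-0.078,"dz":0,"twist":21,"grip":0.2},{"dx":-0.08,"dy":-0.104,"dz":0,"twist":28,"grip":0.2},{"dx":-0.098,"dy":-0.129,"dz":0,"twist":35,"grip":0.2}]'
python3 -m crank '[{"dx":0,"dy":0,"dz":0,"twist":7,"grip":0.2},{"dx":0,"dy":0,"dz":0,"twist":14,"grip":0.2},{"dx":0,"dy":0,"dz":0,"twist":21,"grip":0.2},{"dx":0,"dy":0,"dz":0,"twist":28,"grip":0.2},{"dx":0,"dy":0,"dz":0,"twist":35,"grip":0.2}]'
python3 -m crank '[{"dx":0,"dy":0,"dz":0,"twist":0,"grip":0.2},{"dx":0,"dy":0,"dz":0,"twist":0,"grip":0.2},{"dx":0,"dy":0,"dz":0,"twist":0,"grip":0.2},{"dx":0,"dy":0,"dz":0,"twist":0,"grip":0.2},{"dx":0,"dy":0,"dz":0,"twist":0,"grip":0.2}]'
python3 - <<'E'
from station import arm
import cv2
from fit import *
s=arm.get_state();print(s['eef_pos'],s['ee_rot'])
a=arm.grab_frame('wrist')[:,:,::-1];cv2.imwrite('pics/w4.png',a)
E
```

```text
t: 9.88
eef_pos: [0.6107, 0.0915, 0.1144]
ee_rot: [3.141, -0.001, -1.843]
force: [-0.5, 0.8, -0.4]
width: 0.0469
gripper_force: 0.0
t: 10.3
eef_pos: [0.6138, 0.0921, 0.1989]
ee_rot: [-3.135, 0.004, -1.842]
force: [2.5, 1.2, 1.1]
width: 0.0481
gripper_force: 0.0
t: 10.72
eef_pos: [0.5119, -0.0385, 0.1934]
ee_rot: [-3.141, -0.0, -1.226]
force: [-0.4, -0.9, 0.0]
width: 0.0526
gripper_force: 0.0
t: 11.13
eef_pos: [0.5132, -0.0376, 0.1935]
ee_rot: [-3.141, -0.0, -0.616]
force: [-0.3, 0.2, -0.4]
width: 0.0524
gripper_force: 0.0
t: 11.55
eef_pos: [0.5132, -0.0374, 0.1928]
ee_rot: [-3.142, 0.0, -0.623]
force: [0.5, -0.0, 0.5]
width: 0.0527
gripper_force: 0.0
[ 0.51319303 -0.03737965  0.19280669] [-3.14158902e+00  3.86321050e-06 -6.23155188e-01]
```

View pics/w4.png

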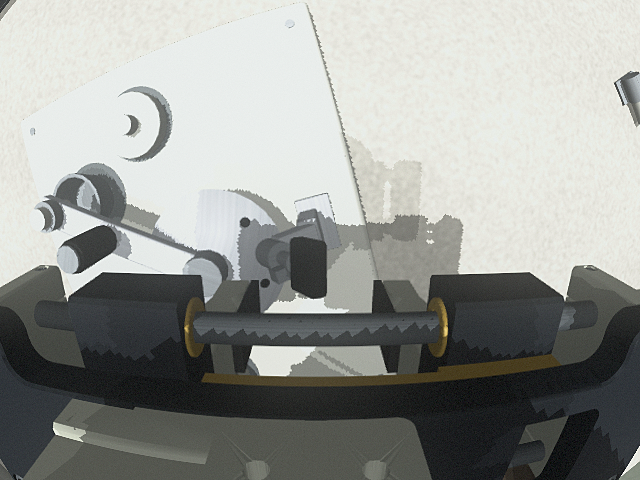

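The arm's bar now crosses the cup at (90,195). The T-grip at (309,267) is still out and turned. I'll descend, grip, and lift slightly off the shoulder.

```bash
python3 -m crank '[{"dx":0.0015,"dy":0.002,"dz":-0.02,"twist":0,"grip":0.2},{"dx":0.0015,"dy":0.002,"dz":-0.035,"twist":0,"grip":0.2},{"dx":0.0015,"dy":0.002,"dz":-0.05,"twist":0,"grip":0.2},{"dx":0.0015,"dy":0.002,"dz":-0.058,"twist":0,"grip":0.1},{"dx":0.0015,"dy":0.002,"dz":-0.061,"twist":0,"grip":0}]'
python3 -m crank '[{"dx":0,"dy":0,"dz":0,"twist":0,"grip":-0.3},{"dx":0,"dy":0,"dz":0,"twist":0,"grip":-0.4},{"dx":0,"dy":0,"dz":0,"twist":0,"grip":-0.5},{"dx":0,"dy":0,"dz":0,"twist":0,"grip":-0.6},{"dx":0,"dy":0,"dz":0,"twist":0,"grip":-0.8}]' 20
python3 -m crank '[{"dx":0,"dy":0,"dz":0,"twist":0,"grip":-1},{"dx":0,"dy":0,"dz":0,"twist":0,"grip":-1},{"dx":0,"dy":0,"dz":0,"twist":0,"grip":-1},{"dx":0,"dy":0,"dz":0,"twist":0,"grip":-1},{"dx":0,"dy":0,"dz":0,"twist":0,"grip":-1}]' 30
python3 -m crank '[{"dx":-0.0002,"dy":-0.0005,"dz":0.001,"twist":0,"grip":-1},{"dx":-0.0004,"dy":-0.001,"dz":0.002,"twist":0,"grip":-1},{"dx":-0.0005,"dy":-0.0014,"dz":0.0026,"twist":0,"grip":-1},{"dx":-0.0005,"dy":-0.0014,"dz":0.0026,"twist":0,"grip":-1},{"dx":-0.0005,"dy":-0.0014,"dz":0.0026,"twist":0,"grip":-1}]' 40
```

```text
t: 12.02
eef_pos: [0.5139, -0.0356, 0.1304]
ee_rot: [3.14, 0.002, -0.622]
force: [0.0, 0.2, 0.0]
width: 0.0465
gripper_force: 0.0
t: 12.43
eef_pos: [0.5158, -0.0348, 0.1327]
ee_rot: [-3.139, -0.002, -0.621]
force: [0.7, 2.4, 1.2]
width: 0.0207
gripper_force: 18.2
t: 12.85
eef_pos: [0.5158, -0.0349, 0.1325]
ee_rot: [-3.14, -0.002, -0.621]
force: [2.2, 4.6, 5.4]
width: 0.0204
gripper_force: 27.8
t: 13.27
eef_pos: [0.5155, -0.0353, 0.134]
ee_rot: [-3.138, -0.001, -0.622]
force: [5.5, 9.1, -4.9]
width: 0.0192
gripper_force: 36.4
```

```bash
python3 -m crank '[{"dx":0,"dy":-0.0003,"dz":0.0004,"twist":-4,"grip":-1},{"dx":0,"dy":-0.0005,"dz":0.0008,"twist":-8,"grip":-1},{"dx":0,"dy":-0.0006,"dz":0.001,"twist":-12,"grip":-1},{"dx":0,"dy":-0.0006,"dz":0.001,"twist":-16,"grip":-1},{"dx":0,"dy":-0.0006,"dz":0.001,"twist":-20,"grip":-1}]' 40
python3 -m crank '[{"dx":-0.0003,"dy":0,"dz":0,"twist":-4,"grip":-1},{"dx":-0.0005,"dy":0,"dz":0,"twist":-8,"grip":-1},{"dx":-0.0005,"dy":0,"dz":0,"twist":-12,"grip":-1},{"dx":-0.0005,"dy":0,"dz":0,"twist":-16,"grip":-1},{"dx":-0.0005,"dy":0,"dz":0,"twist":-20,"grip":-1}]' 40
```

```text
t: 13.68
eef_pos: [0.5151, -0.0363, 0.1348]
ee_rot: [-3.139, 0.001, -0.974]
force: [4.8, 5.0, -3.9]
width: 0.0169
gripper_force: 38.5
t: 14.1
eef_pos: [0.514, -0.0376, 0.1354]
ee_rot: [-3.141, -0.0, -1.323]
force: [3.4, 0.9, 0.7]
width: 0.0146
gripper_force: 38.7
```

```bash
python3 -m crank '[{"dx":-0.0004,"dy":-0.0006,"dz":0.001,"twist":-4,"grip":-1},{"dx":-0.0006,"dy":-0.001,"dz":0.0018,"twist":-8,"grip":-1},{"dx":-0.0008,"dy":-0.001,"dz":0.0018,"twist":-12,"grip":-1},{"dx":-0.001,"dy":-0.001,"dz":0.0018,"twist":-16,"grip":-1},{"dx":-0.001,"dy":-0.001,"dz":0.0018,"twist":-18,"grip":-1}]' 45
python3 -m crank '[{"dx":-0.0003,"dy":0,"dz":0,"twist":-3,"grip":-1},{"dx":-0.0005,"dy":0,"dz":0,"twist":-7,"grip":-1},{"dx":-0.0007,"dy":0,"dz":0,"twist":-11,"grip":-1},{"dx":-0.001,"dy":0,"dz":0,"twist":-15,"grip":-1},{"dx":-0.001,"dy":0,"dz":0,"twist":-17,"grip":-1}]' 45
```

```text
t: 14.52
eef_pos: [0.5126, -0.0382, 0.1362]
ee_rot: [3.141, 0.001, -1.638]
force: [4.4, 2.7, -7.6]
width: 0.0125
gripper_force: 43.9
t: 14.93
eef_pos: [0.5109, -0.038, 0.1359]
ee_rot: [3.14, 0.0, -1.935]
force: [3.3, 5.8, -7.0]
width: 0.0118
gripper_force: 44.9
```

```bash
python3 -m crank '[{"dx":0.0004,"dy":0.001,"dz":-0.0018,"twist":-1,"grip":-1},{"dx":0.0007,"dy":0.002,"dz":-0.0036,"twist":-1,"grip":-1},{"dx":0.001,"dy":0.0028,"dz":-0.0052,"twist":-1,"grip":-1},{"dx":0.001,"dy":0.0028,"dz":-0.0052,"twist":-1,"grip":-1},{"dx":0.001,"dy":0.0028,"dz":-0.0052,"twist":-1,"grip":-1}]'
python3 -m crank '[{"dx":0,"dy":0,"dz":0,"twist":0,"grip":-0.5},{"dx":0,"dy":0,"dz":0,"twist":0,"grip":-0.3},{"dx":0,"dy":0,"dz":0,"twist":0,"grip":-0.1},{"dx":0,"dy":0,"dz":0,"twist":0,"grip":0.2},{"dx":0,"dy":0,"dz":0,"twist":0,"grip":0.2}]'
python3 -m crank '[{"dx":0,"dy":0,"dz":0.012,"twist":0,"grip":0.2},{"dx":0,"dy":0,"dz":0.03,"twist":0,"grip":0.2},{"dx":0,"dy":0,"dz":0.045,"twist":0,"grip":0.2},{"dx":0,"dy":0,"dz":0.058,"twist":0,"grip":0.2},{"dx":0,"dy":0,"dz":0.058,"twist":0,"grip":0.2}]'
python3 -m crank '[{"dx":0,"dy":0.004,"dz":0,"twist":0,"grip":0.2},{"dx":0,"dy":0.004,"dz":0,"twist":0,"grip":0.2},{"dx":0,"dy":0.004,"dz":0,"twist":0,"grip":0.2},{"dx":0,"dy":0.004,"dz":0,"twist":0,"grip":0.2},{"dx":0,"dy":0.004,"dz":0,"twist":0,"grip":0.2}]'
python3 - <<'E'
from wp import *
from fit import w,r
import cv2
s=arm.get_state();print(s['eef_pos'],s['ee_rot'])
a=arm.grab_frame('wrist')[:,:,::-1];b=a[190:340,240:400];o=cv2.imread('pics/w_0.98.png')[190:340,240:400]
cv2.imwrite('pics/w5.png',cv2.resize(np.hstack([o,b]),None,fx=2.5,fy=2.5))
# predicted bar-top ends for different plunger extensions, crop px
for d in(0,6,9):
    L=np.array([[-98.7,0,135.4],[-69.3,0,152.4]])+d*np.array([-.5,0,.866]);print(d,wproj(w(r.x,L/1e3),s).round(1).tolist())
E
```

```text
t: 15.35
eef_pos: [0.5119, -0.0353, 0.1308]
ee_rot: [3.14, -0.0, -1.948]
force: [2.1, 3.6, -5.3]
width: 0.0118
gripper_force: 45.0
t: 15.77
eef_pos: [0.5124, -0.0359, 0.1319]
ee_rot: [3.141, -0.0, -1.948]
force: [-1.0, -0.7, 0.5]
width: 0.0395
gripper_force: 0.0
t: 16.18
eef_pos: [0.514, -0.0356, 0.1928]
ee_rot: [-3.138, 0.002, -1.947]
force: [0.9, 1.4, 0.5]
width: 0.0529
gripper_force: 0.0
t: 16.6
eef_pos: [0.5124, -0.0317, 0.1894]
ee_rot: [3.141, -0.001, -1.948]
force: [-0.8, -0.0, -0.0]
width: 0.0527
gripper_force: 0.0
[ 0.51237153 -0.03166672  0.18938036] [ 3.14071950e+00 -6.91067912e-04 -1.94768656e+00]
0 [[310.7, 234.3], [311.5, 291.8]]
6 [[310.5, 231.5], [311.3, 290.5]]
9 [[310.4, 230.0], [311.2, 289.9]]
```

View pics/w5.png

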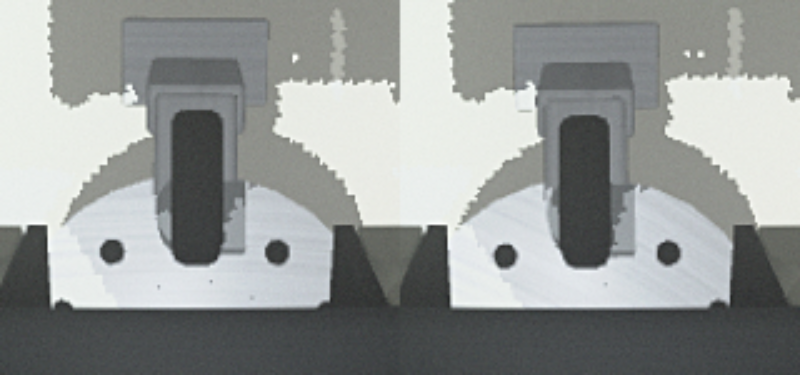

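Comparing with the first view: the left panel shows the plunger home at the start and the right panel shows now. Bar, bracket and holes all moved by the same 3–6 px, whereas a plunger resting 6 mm out would shift the bar about 7 px the other way. So the plunger is fully home and untwisted. Handing in.

```bash
python3 -c "
from station import arm
print(arm.job_done())"
```

```text
the job is handed in; nothing more can be done
None
```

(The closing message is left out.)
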